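Wedge the gel-casting table level

TASK

On the side shelf of the fume hood, the hinged plate of the small levelling table has to be brought level before a gel is cast: pick up the steel wedge by its upright grip, set it flat on the shelf with its thin end toward the open front of the table, and push it in under the middle of the plate's front edge until that edge has just lifted off its two rubber pads, by about 5 mm, and never by more than 1 cm. Lift the plate with the wedge only, not with the hand, and do not disturb the timer, the cup or the bottle. Finish while still gripping the wedge in place under the plate: do not let go of it.

Things in the scene. Friction and masses are not known exactly. Their poses are not given: they have to be found in the camera images.
- table: Levelling table, fixed on the shelf: aluminium frame with two side rails (16 mm wide, 12 high, 104 mm clear between them, open front), rear bar, hinged plate 150 (x) x 134 (y) x 8 mm with a white tray on its rear part. Origin: middle of the table, on the shelf top. +x points from the open front to the hinge at the back. The plate's front edge is at x = -75 mm; the wedge goes in there along +x.
- plate_lip (a point): Middle of the lower front edge of the hinged plate, about 20 mm above the shelf as long as the plate rests on its rubber pads; it rises with the plate (25 mm when level).
- plate (a joint): Hinge of the plate, rad: 0 = front resting on the two rubber pads (plate slopes down 0.033 rad to the front); grows as the front edge rises. That edge is 145 mm from the hinge: 0.033 = risen about 5 mm, plate level; 0.069 = risen 1 cm. The plate comes down by its own weight, about 4 N at the front edge.
- wedge: Loose plain steel wedge, 122 long, 40 wide, 0.3 kg. Origin: on its underside; +x points to the thin end (tip at +100 mm), z up. The top is a ramp from 4 mm high at the tip to 32 mm at x = +16 mm (1 in 3), then flat to the tail at -22 mm. The grip on it is an upright block 30 (x) x 24 (y) mm centred at x = -4 mm, from 32 to 79 mm above the underside: take it across its 24 mm.
- wedge_tip (a point): Middle of the lower edge of the wedge's thin end, 100 mm ahead of its origin. With the wedge flat on the shelf its ramp meets the plate's front edge when the tip is about 48 mm in past that edge; 63 mm in raises it 5 mm. Pushing under the loaded plate takes some 5 to 15 N.
- timer: Bystander: white timer, 62 x 66 x 20 mm, lying by the wall panel. Origin: centre of its underside.
- amber_bottle: Bystander: small bottle with black dropper cap, 56 mm across, 142 mm high, between table and wall panel. Origin: centre of its underside.
- cup: Bystander: pink plastic cup, 76 mm across, 86 mm high, between table and wall panel. Origin: centre of its underside.

How it is judged:
By the outcome, as a careful person would: the job done as asked, in the order asked, and still so for the second after the job is handed in, while the arm keeps its last pose, push and grip.
It also fails if it takes over 38 s, if anything falls off the work surface, if the arm or the gripper's body presses on something with over 40 N, if the wrist force passes 120 N, or if a joint passes its speed limit or range.

ROBOT

A 7-joint arm with a two-finger parallel gripper is mounted at the origin on a cart in front of the work surface, level with it; the furniture and walls round the work are solid. World frame = base frame: x ahead of the robot, y to its left, z up, the work surface at z = 0. Lengths are in mm, angles in rad, forces in N, time in s.
With the tool pointing down it reaches from about 425 to 875 mm from the base axis. Payload 8.4 kg.
Tool frame: the origin (TCP) lies at the very end of the fingers, on their centre line; the grasp point (between the pads) lies 19 mm behind it (bot.pinch_z is the distance from the TCP to the grasp point, in mm); z points along the fingers, y is the line along which they close (so a half turn about z gives the same grasp; the last joint's range is limited). The gripper opens to 87 mm and grips with 3 to 60 N. Pads are 19 mm wide; open, the fingers measure 117 mm over their backs; the gripper's body (75 mm by 190 mm) begins 51 mm behind the grasp point.
Start: joints at [1.131, 0.333, 0.04, 1.465, -0.013, 1.343, -0.059], TCP at [217.233, -612.595, 222.546] pointing down, gripper open.
Joint ranges: [-2.58, 2.58], [-0.38, 2.09], [-1.3, 1.39], [0.25, 2.4], [-1.5, 4.64], [0.08, 2.09], [-2.65, 2.65]. Speed limits (rad/s): [2.22, 2.22, 2.79, 2.79, 3.14, 3.14, 3.14].

INTERFACE

Orientations are given as a 3x3 rotation matrix whose columns are the frame's x, y, z axes.
In Python, from cell import telemetry, viewer, order, bot gives the robot as it stands.
- The arm moves only by the tool move_arm, never from a script. Its argument "targets" is one flat list of numbers, 4 for each row, row after row: the shift along the world's x, y, z each as a share of 0.75 m, from -1 to 1, then the turn about the world's z as a share of pi/2 rad, from -1 to 1. A call has 1 to 20 rows; each row is the pose to reach, as a shift and turn from the pose commanded when the call began; what a row does not reach only later rows make up. A row lasts 1/8 s, in which the tool goes at most 62.5 mm and 10.7 degrees, less where a joint would pass 70% of its speed; a pose out of reach is approached as far as the arm can. A call with a number of a shift or a turn outside -1 to 1 is refused whole. A call with a gripper value outside its range is refused whole. "fingers" is the closure, from -1 (fully open) to 1 (shut), set as the call begins (left out, the last holds). The fingers move at their own pace and stop on an object; "grip_force" is the grip in N (left out, the last holds). Time passes only in rows, so rows that repeat a pose let the fingers close. It gives the time, the measured TCP pose, the force, the opening and the grip force at its end, in the units of the state.
- telemetry.observe(): the state, without advancing time (a new reading comes with each control period).
- viewer.snapshot(name): name is "side" or "top" or "wrist"; returns the picture (420x560x3 uint8, blue, green, red); there is no depth.
- viewer.camera_model(name): a dict with "mtx" (3x3 intrinsics, pixels), "rvec" (rotation vector, rad) and "tvec" (3), from world to camera coordinates, as OpenCV has them. Camera axes: x right, y down, z forward; pixel columns grow to the right and rows downward; lengths in mm; the calibration is good to about 2 mm. A picture is of the moment at which its call begins: read the wrist's pose just before it. camera_model takes no time and is no camera call; for the wrist camera it gives the pose at the moment of the call.
- order.job_done(): hands the job in; it is judged then, once.
Trained networks look in the newest picture that a camera, given by its name, has taken for a name from the list of things; names that differ only in an ending like _2 or _b are one class to them, and where a whole thing is asked for, a point or a joint stands for the part that bears it (a point fixed in the world has none). Each returns a list of dicts, best first, with "score" (0 to 1); they miss things now and then, are a little off and sometimes report something else, mostly with a low value. They report only what shows in the picture. A call takes as long as a camera call.
- viewer.outline_of(camera, label): "mask" (420x560 bool, what is visible of it) and "extent" ([left, top, width, height] in pixels, round what is visible of it).
- viewer.pinpoint(camera, label): "at" ([column, row] in pixels: a listed point, or the origin of a listed thing).
The state is a dict: "time": time; "q": joint angles; "joint_velocities": joint speeds; "joint_torque": joint torques, N m; "ee_pos": TCP position; "tcp_rot": TCP orientation; "wrist_force": force on the tool from outside, world axes, zero at the start; "wrist_torque": the same for the moment, N m; "opening": finger opening in mm; "gripper_force": force on a finger pad.
Only numpy, scipy, OpenCV 4.12 (cv2) and the standard library are available. Lean on these libraries where they do the work, as an engineer would, in place of code of your own. Each camera call takes 0.05 s, during which the arm holds its last target. There are 200 camera calls.

## Working session

There is one attempt and no reset: what is moved stays moved. The work goes in short steps, Python scripts to look and compute and a tool call to move; the robot and the scene stay as the last step left them, time stands still between calls to the robot, and variables do not carry over. Pictures are saved under pics/ and viewed, at most 10 in all, crops included, and the job is handed in when it is done.

Besides the shell and the picture viewer there is one more tool, called after ">>>" by a JSON object that holds its "name" and its "arguments", one argument or row to a line. move_arm: Moves the arm, as the interface text tells. Its arguments: {"type":"object","properties":{"targets":{"type":"array"},"fingers":{"type":"number"},"grip_force":{"type":"number"}},"required":["targets"]}

```bash
mkdir -p pics; ls; cat > h.py <<'E'
import numpy as np, cv2
from cell import telemetry, viewer, order, bot
def ray(cam,px):
    m=viewer.camera_model(cam); R,_=cv2.Rodrigues(np.array(m["rvec"],float)); t=np.array(m["tvec"],float).ravel()
    d=R.T@np.linalg.inv(np.array(m["mtx"],float))@np.array([px[0],px[1],1.]); return -R.T@t,d
def onz(cam,px,z=0):
    c,d=ray(cam,px); return c+d*(z-c[2])/d[2]
def proj(cam,P):
    m=viewer.camera_model(cam); return cv2.projectPoints(np.array(P,float).reshape(-1,3),np.array(m["rvec"],float),np.array(m["tvec"],float),np.array(m["mtx"],float),None)[0].reshape(-1,2)
def tri(a,b):
    A=np.zeros((3,3));v=np.zeros(3)
    for c,d in (a,b):
        d=d/np.linalg.norm(d);M=np.eye(3)-np.outer(d,d);A+=M;v+=M@c
    return np.linalg.solve(A,v)
E
python3 - <<'E'
from h import *
np.set_printoptions(precision=1,suppress=True)
ims=[viewer.snapshot(c) for c in("side","top")]
for c,i in zip(("side","top"),ims): cv2.imwrite(f"pics/{c}0.png",i)
Z=dict(plate_lip=20)
for l in("table","plate_lip","wedge","wedge_tip","timer","amber_bottle","cup"):
    for c in("side","top"):
        for r in viewer.pinpoint(c,l)[:2]: print(l,c,round(r["score"],2),np.array(r["at"]),onz(c,r["at"],Z.get(l,0)))
s=telemetry.observe();print(s["time"],s["ee_pos"],s["tcp_rot"])
E
```

```text
pics
table side 0.59 [286.  191.3] [ 438.6 -527.5    0. ]
table top 0.92 [339.8 206.3] [ 444.3 -531.5    0. ]
plate_lip side 0.72 [294.8 204.6] [ 390.1 -475.    20. ]
plate_lip side 0.59 [201.9 268.6] [ 460.6 -228.4   20. ]
plate_lip top 0.65 [308.6 232. ] [ 385.7 -464.2   20. ]
wedge side 0.81 [319.9 265.7] [ 276.4 -359.6    0. ]
wedge top 0.62 [254.2 280.9] [ 279.2 -351.2    0. ]
wedge_tip side 0.96 [269.3 264.6] [ 363.8 -313.3    0. ]
wedge_tip top 0.64 [238.7 242.6] [ 359.8 -314.8    0. ]
timer side 0.55 [200.7 267.7] [ 475.5 -241.2    0. ]
timer top 0.94 [206.1 189. ] [ 474.8 -238.5    0. ]
timer top 0.51 [312.8 228.4] [ 394.7 -473.9    0. ]
amber_bottle side 0.67 [203.5 193.4] [ 603.2 -424.5    0. ]
amber_bottle top 0.89 [295.4 138.5] [ 592.8 -431.4    0. ]
cup side 0.65 [203.5 222.8] [ 544.6 -344.5    0. ]
cup top 0.89 [255.7 154.8] [ 553.9 -344.7    0. ]
cup top 0.59 [207.  190.2] [ 472.2 -240.6    0. ]
0.8 [ 217.2 -612.6  222.6] [[ 0.9  0.3  0. ]
 [ 0.3 -0.9  0. ]
 [ 0.   0.  -1. ]]
```

View pics/side0.png

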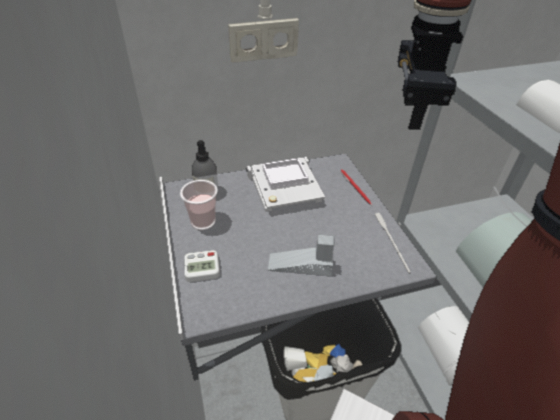

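View pics/top0.png

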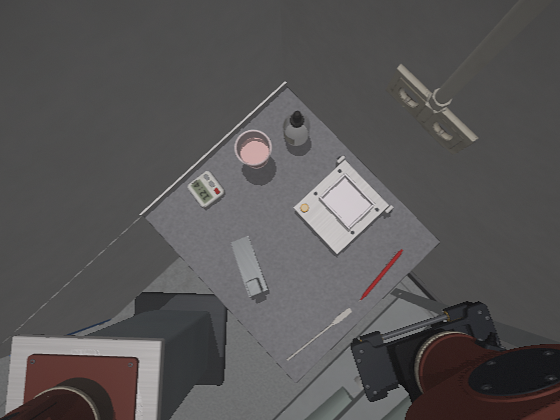

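The side view shows the wedge with its grip at (325,248) and tip at (269,264), the table at (286,185), the cup and bottle at about (202,200), and the timer at (201,266). The top view agrees: wedge from (240,240) to (260,295), plate front edge from about (296,207) to (338,252). I'll go above the wedge.

>>> {"name": "move_arm", "arguments": {
  "targets": [0.015,0.07,0,0.02,0.03,0.14,0,0.04,0.045,0.21,0,0.06,0.06,0.28,0,0.08,0.07,0.32,-0.03,0.08,0.076,0.341,-0.06,0.08,0.076,0.341,-0.06,0.08,0.076,0.341,-0.06,0.08],
  "fingers": -1
}}

```text
time: 1.8
ee_pos: [274.3, -357.9, 178.5]
tcp_rot: [[0.893, 0.449, 0.001], [0.449, -0.893, -0.001], [0.0, 0.001, -1.0]]
wrist_force: [0.2, -0.0, 1.0]
opening: 87.0
gripper_force: 0.0
```

```bash
python3 - <<'E'
from h import *
np.set_printoptions(precision=2,suppress=True)
s=telemetry.observe();print(s["time"],s["ee_pos"],s["tcp_rot"],np.degrees(np.arctan2(s["tcp_rot"][1][0],s["tcp_rot"][0][0])),s["wrist_force"],s["q"])
i=viewer.snapshot("wrist");cv2.imwrite("pics/w1.png",i)
for l in("wedge","wedge_tip","plate_lip"):
    for r in viewer.pinpoint("wrist",l)[:2]: print(l,round(r["score"],2),np.array(r["at"]),onz("wrist",r["at"],20 if l=="plate_lip" else 0))
E
```

```text
1.8 [ 274.25 -357.94  178.52] [[ 0.89  0.45  0.  ]
 [ 0.45 -0.89 -0.  ]
 [ 0.    0.   -1.  ]] 26.686797562981706 [ 0.19 -0.05  1.  ] [ 0.95 -0.04 -0.13  1.98 -0.    1.2  -0.28]
wedge 0.97 [275.6 186.1] [ 272.53 -355.24    0.  ]
wedge_tip 0.75 [287.7  72.7] [ 368.47 -319.12    0.  ]
plate_lip 0.62 [462.1 135.1] [ 388.59 -477.48   20.  ]
```

View pics/w1.png

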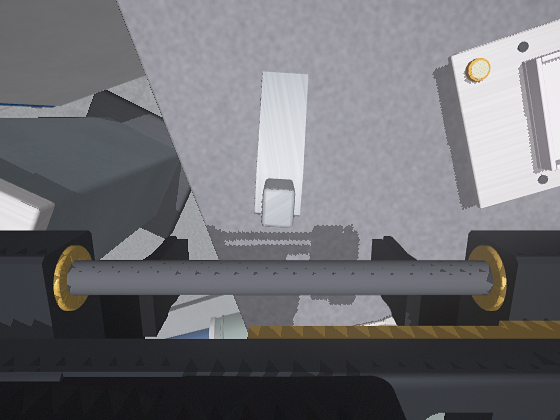

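The wrist view shows the wedge's tip edge at (264,72)–(308,75), the grip's top face centred at about (279,208), and the plate's front top edge from (450,57) to (482,208).

```bash
python3 - <<'E'
from h import *
np.set_printoptions(precision=1,suppress=True)
a=lambda v:np.degrees(np.arctan2(v[1],v[0]))
W=lambda p,z:onz("wrist",p,z)
l,r=W((264,72),4),W((308,75),4);tip=(l+r)/2;print("tip",l,r,tip,np.linalg.norm(l-r),a(l-r)-90)
g=W((279,208),79);print("grip",g,a(tip-g),np.linalg.norm((tip-g)[:2]))
l,r=W((450,57),28),W((482,208),28);print("lip",(l+r)/2,np.linalg.norm(l-r),a(r-l)+90-180, a(l-r)-90)
# top cam: plate corners
T=lambda p,z:onz("top",p,z)
f1,f2,b1,b2=T((295,207),28),T((338,253),28),T((341,160),33),T((388,209),33)
print("top lip",(f1+f2)/2,np.linalg.norm(f1-f2),a(f1-f2)-90,a(b1-f1),a(b2-f2))
E
```

```text
tip [ 359.2 -300.3    4. ] [ 374.2 -335.7    4. ] [ 366.7 -318.     4. ] 38.52013707247612 22.994660142230828
grip [ 272.7 -358.4   79. ] 23.253380732847738 102.33909922735037
lip [ 388.2 -477.8   28. ] 132.11727476223027 -224.5265134628499 -44.526513462849884
top lip [ 390.2 -480.    28. ] 131.26137385801948 -45.647309496675554 -42.89008001635831 -47.38607721312992
```

>>> {"name": "move_arm", "arguments": {
  "targets": [-0.002,-0.001,-0.05,-0.038,-0.002,-0.001,-0.1,-0.038,-0.002,-0.001,-0.15,-0.038,-0.002,-0.001,-0.175,-0.038,-0.002,-0.001,-0.185,-0.038,-0.002,-0.001,-0.185,-0.038,-0.002,-0.001,-0.185,-0.038]
}}

```text
time: 2.88
ee_pos: [273.2, -358.3, 39.7]
tcp_rot: [[0.918, 0.395, 0.001], [0.395, -0.918, -0.001], [0.0, 0.001, -1.0]]
wrist_force: [1.2, 0.9, -0.4]
opening: 87.0
gripper_force: 0.0
```

>>> {"name": "move_arm", "arguments": {
  "targets": [0,0,0,0,0,0,0,0,0,0,0,0,0,0,0,0,0,0,0,0,0,0,0,0],
  "fingers": 1,
  "grip_force": 50
}}

```text
time: 3.62
ee_pos: [272.8, -357.6, 38.8]
tcp_rot: [[0.918, 0.396, -0.0], [0.396, -0.918, 0.0], [-0.0, -0.0, -1.0]]
wrist_force: [-0.3, 0.6, 0.3]
opening: 34.7
gripper_force: 0.0
```

>>> {"name": "move_arm", "arguments": {
  "targets": [0,0,0,0,0,0,0,0,0,0,0,0,0,0,0,0]
}}

```text
time: 4.12
ee_pos: [272.7, -357.6, 38.8]
tcp_rot: [[0.918, 0.396, 0.0], [0.396, -0.918, 0.0], [0.0, -0.0, -1.0]]
wrist_force: [0.3, 0.3, -1.5]
opening: 23.7
gripper_force: 50.0
```

>>> {"name": "move_arm", "arguments": {
  "targets": [0,0,0.03,0,0.002,-0.002,0.05,-0.05,0.004,-0.005,0.05,-0.14,0.008,-0.01,0.05,-0.24,0.01,-0.013,0.05,-0.34,0.013,-0.016,0.05,-0.44,0.015,-0.02,0.05,-0.54,0.018,-0.023,0.05,-0.64,0.019,-0.024,0.05,-0.72,0.019,-0.024,0.05,-0.759,0.019,-0.024,0.04,-0.759,0.019,-0.024,0.03,-0.759,0.019,-0.024,0.03,-0.759]
}}

```text
time: 5.75
ee_pos: [286.4, -375.0, 60.3]
tcp_rot: [[0.708, -0.707, -0.001], [-0.707, -0.708, 0.002], [-0.002, -0.0, -1.0]]
wrist_force: [-0.4, 0.1, -2.0]
opening: 23.6
gripper_force: 50.0
```

```bash
python3 - <<'E'
from h import *
np.set_printoptions(precision=2,suppress=True)
s=telemetry.observe();print(s["time"],s["ee_pos"],np.degrees(np.arctan2(s["tcp_rot"][1][0],s["tcp_rot"][0][0])),s["wrist_force"],s["q"],s["opening"])
i=viewer.snapshot("wrist");cv2.imwrite("pics/w2.png",i)
for l in("wedge","wedge_tip","plate_lip","table"):
    for r in viewer.pinpoint("wrist",l)[:2]: print(l,round(r["score"],2),np.array(r["at"]),onz("wrist",r["at"],dict(plate_lip=20,table=0).get(l,23)))
E
```

```text
5.75 [ 286.43 -374.95   60.26] -44.95467429955508 [-0.38  0.13 -2.02] [ 0.89  0.14 -0.07  2.07  0.01  0.94 -1.54] 23.575055142646658
wedge 0.56 [276.8 226.3] [ 289.91 -377.95   23.  ]
wedge_tip 0.92 [278.2  38.9] [ 359.81 -449.08   23.  ]
```

View pics/w2.png

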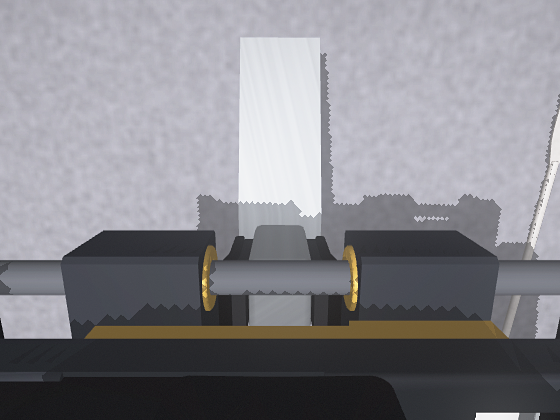

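The wrist view shows the wedge held straight, with its tip edge at (239–320,38). The plate is out of view, so I'll check the other cameras for the lip.

```bash
python3 - <<'E'
from h import *
np.set_printoptions(precision=1,suppress=True)
c=[]
for n,(x,y) in dict(side=(210,140),top=(220,140)).items():
    i=viewer.snapshot(n); 
    for l,z in(("wedge_tip",22),("plate_lip",20),("table",0)):
        for r in viewer.pinpoint(n,l)[:1]: print(n,l,round(r["score"],2),np.array(r["at"]),onz(n,r["at"],z))
    print(n,proj(n,[[360,-449,22],[389,-478,20],[442,-531,0]]))
    c.append(cv2.resize(i[y:y+150,x:x+198],None,fx=3,fy=3,interpolation=cv2.INTER_CUBIC)[:,:])
    cv2.imwrite(f"pics/{n}1.png",c[-1])
E
```

```text
side wedge_tip 0.87 [302.6 217.9] [ 355.8 -443.3   22. ]
side table 0.82 [286.4 189. ] [ 441.8 -535.6    0. ]
side [[302.  215.6]
 [295.9 204. ]
 [285.4 190. ]]
top wedge_tip 0.83 [299.1 244. ] [ 359.8 -444.7   22. ]
top plate_lip 0.82 [312.6 228.9] [ 392.4 -472.5   20. ]
top table 0.65 [337.3 205.9] [ 445.  -526.1    0. ]
top [[301.1 244. ]
 [315.2 230.6]
 [339.6 207.3]]
```

View pics/top1.png

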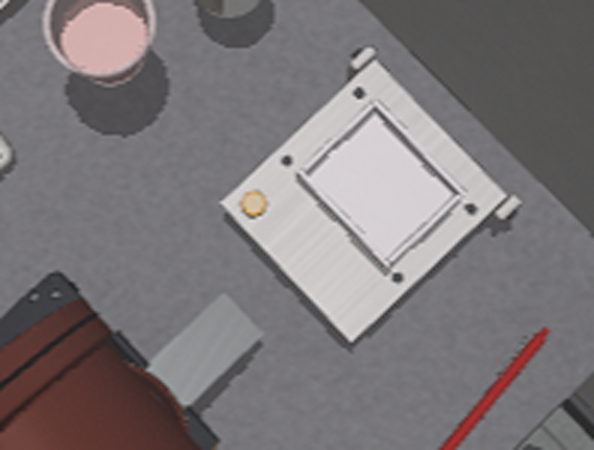

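View pics/side1.png

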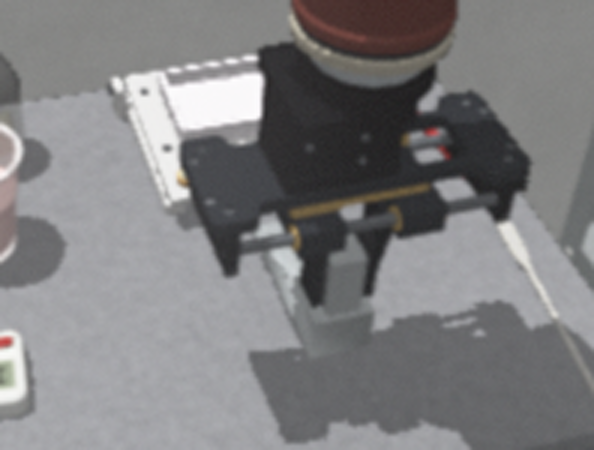

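The top crop shows the wedge's tip edge at (225,294)–(262,333), the plate's front edge at (221,203)–(351,344), and the rear corners near (372,60) and (503,205). In the side crop the wedge hangs level in the gripper.

```bash
python3 - <<'E'
from h import *
np.set_printoptions(precision=1,suppress=True)
a=lambda v:np.degrees(np.arctan2(v[1],v[0]))
T=lambda p,z:onz("top",(220+p[0]/3,140+p[1]/3),z)
f1,f2,b1,b2=T((221,203),28),T((351,344),28),T((370,62),33),T((503,205),33)
m=(f1+f2)/2;n=(b1+b2)/2
print("lip",m,np.linalg.norm(f1-f2),a(f1-f2)-90,a(n-m),np.linalg.norm(n-m))
t1,t2=T((225,294),26),T((262,333),26);print("tip",(t1+t2)/2)
E
```

```text
lip [ 387.7 -477.6   28. ] 133.22622418524858 -46.02341999918946 -45.69395035637832 144.1983585063464
tip [ 358.9 -449.    26. ]
```

>>> {"name": "move_arm", "arguments": {
  "targets": [0,0,-0.012,0,0,0,-0.022,0,0,0,-0.028,0,0,0,-0.03,0,0,0,-0.03,0]
}}

```text
time: 7.02
ee_pos: [287.0, -375.6, 38.9]
tcp_rot: [[0.707, -0.707, 0.0], [-0.707, -0.707, 0.0], [-0.0, -0.0, -1.0]]
wrist_force: [0.6, 0.5, -3.3]
opening: 23.8
gripper_force: 50.0
```

>>> {"name": "move_arm", "arguments": {
  "targets": [0.01,-0.01,0,0,0.025,-0.025,0,0,0.04,-0.04,0,0,0.055,-0.055,0,0,0.068,-0.068,0,0,0.075,-0.075,0,0,0.075,-0.075,0,0,0.075,-0.075,0,0]
}}

```text
time: 8.02
ee_pos: [343.5, -432.0, 38.8]
tcp_rot: [[0.707, -0.707, 0.001], [-0.707, -0.707, -0.0], [0.001, -0.0, -1.0]]
wrist_force: [1.0, -1.2, -2.0]
opening: 23.8
gripper_force: 50.0
```

```bash
python3 - <<'E'
from h import *
np.set_printoptions(precision=1,suppress=True)
s=telemetry.observe();print(s["time"],s["ee_pos"],np.degrees(np.arctan2(s["tcp_rot"][1][0],s["tcp_rot"][0][0])),s["wrist_force"])
u=np.array([1,-1])/2**.5
i=viewer.snapshot("wrist");cv2.imwrite("pics/w3.png",i)
print("tip in",(s["ee_pos"][:2]+104*u-[388,-477.6])@u,proj("wrist",[388,-477.6,20]))
for r in viewer.pinpoint("wrist","plate_lip")[:2]: print(round(r["score"],2),r["at"],onz("wrist",r["at"],20))
E
```

```text
8.025 [ 343.5 -432.    38.8] -45.00310133298478 [ 1.  -1.2 -2. ]
tip in 40.258568761291365 [[278.7 119.2]]
0.85 [278.6, 119.0] [ 388.  -477.5   20. ]
```

View pics/w3.png

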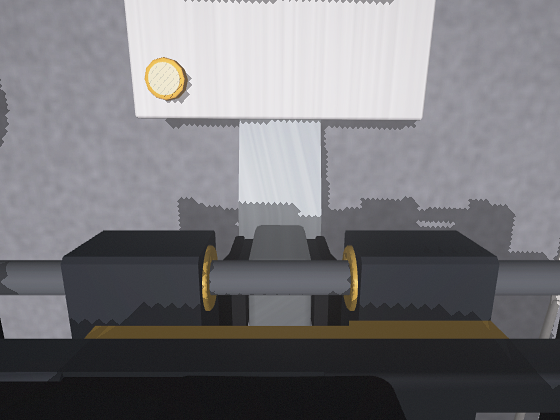

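The wrist view shows the wedge under the middle of the plate: wedge columns 239–320 and plate columns 135–423, with the lip at row 119. I'll push on in small steps, watching the force.

>>> {"name": "move_arm", "arguments": {
  "targets": [0.003,-0.003,0,0,0.0055,-0.0055,0,0,0.0055,-0.0055,0,0]
}}

```text
time: 8.5
ee_pos: [347.5, -436.2, 38.8]
tcp_rot: [[0.707, -0.707, 0.0], [-0.707, -0.707, -0.0], [0.0, 0.0, -1.0]]
wrist_force: [-0.5, 0.4, 1.6]
opening: 23.9
gripper_force: 50.0
```

>>> {"name": "move_arm", "arguments": {
  "targets": [0.002,-0.002,0,0,0.003,-0.003,0,0,0.003,-0.003,0,0]
}}

```text
time: 8.88
ee_pos: [349.6, -438.3, 38.8]
tcp_rot: [[0.707, -0.707, 0.0], [-0.707, -0.707, -0.0], [0.0, 0.0, -1.0]]
wrist_force: [-2.1, 2.2, 3.5]
opening: 23.8
gripper_force: 50.0
```

>>> {"name": "move_arm", "arguments": {
  "targets": [0.002,-0.002,0,0,0.003,-0.003,0,0,0.003,-0.003,0,0]
}}

```text
time: 9.25
ee_pos: [350.2, -439.0, 38.8]
tcp_rot: [[0.707, -0.707, -0.003], [-0.707, -0.707, 0.003], [-0.004, -0.0, -1.0]]
wrist_force: [-10.7, 10.6, 15.1]
opening: 23.7
gripper_force: 50.0
```

>>> {"name": "move_arm", "arguments": {
  "targets": [0.002,-0.002,0,0,0.004,-0.004,0,0,0.004,-0.004,0,0,0.004,-0.004,0,0]
}}

```text
time: 9.75
ee_pos: [352.6, -441.4, 38.8]
tcp_rot: [[0.707, -0.707, -0.004], [-0.707, -0.707, 0.004], [-0.006, -0.0, -1.0]]
wrist_force: [-13.5, 14.9, 17.7]
opening: 23.7
gripper_force: 50.0
```

```bash
python3 - <<'E'
from h import *
np.set_printoptions(precision=1,suppress=True)
s=telemetry.observe();print(s["time"],s["ee_pos"],s["wrist_force"],s["opening"])
u=np.array([1,-1])/2**.5
i=viewer.snapshot("wrist")
print("tip in",(s["ee_pos"][:2]+104*u-[388,-477.6])@u,[ (z,proj("wrist",[388,-477.6,z])[0]) for z in(20,22.5,25)])
for r in viewer.pinpoint("wrist","plate_lip")[:1]: print(round(r["score"],2),r["at"])
E
```

```text
9.75 [ 352.6 -441.4   38.8] [-13.5  14.9  17.7] 23.65142317632084
tip in 53.33961883199325 [(20, array([278.3, 146.7])), (22.5, array([278.2, 147.2])), (25, array([278.2, 147.7]))]
0.92 [279.9, 143.7]
```

>>> {"name": "move_arm", "arguments": {
  "targets": [0.001,-0.001,0.001,0,0.0025,-0.0025,0.001,0,0.004,-0.004,0.001,0,0.0055,-0.0055,0.001,0,0.007,-0.007,0.001,0,0.007,-0.007,0.001,0,0.007,-0.007,0.001,0]
}}

```text
time: 10.72
ee_pos: [358.2, -447.0, 38.9]
tcp_rot: [[0.707, -0.707, -0.003], [-0.707, -0.707, 0.004], [-0.005, -0.0, -1.0]]
wrist_force: [-9.4, 8.5, 8.5]
opening: 23.6
gripper_force: 50.0
```

```bash
python3 - <<'E'
from h import *
np.set_printoptions(precision=1,suppress=True)
s=telemetry.observe();print(s["time"],s["ee_pos"],s["wrist_force"],s["opening"])
u=np.array([1,-1])/2**.5
i=viewer.snapshot("wrist")
print("tip in",(s["ee_pos"][:2]+104*u-[388,-477.6])@u,[ (z,proj("wrist",[388,-477.6,z])[0]) for z in(20,22.5,25)])
for r in viewer.pinpoint("wrist","plate_lip")[:1]: print(round(r["score"],2),r["at"])
j=viewer.snapshot("side")
j=cv2.resize(j[140:230,230:350],(560,420),interpolation=cv2.INTER_CUBIC)
cv2.imwrite("pics/c4.png",cv2.resize(np.hstack([i,j]),(800,300),interpolation=cv2.INTER_AREA))
E
```

```text
10.725 [ 358.2 -447.    38.9] [-9.4  8.5  8.5] 23.635688661155175
tip in 61.32458636609044 [(20, array([278.3, 163. ])), (22.5, array([278.3, 163.7])), (25, array([278.3, 164.4]))]
0.98 [273.9, 162.0]
```

View pics/c4.png

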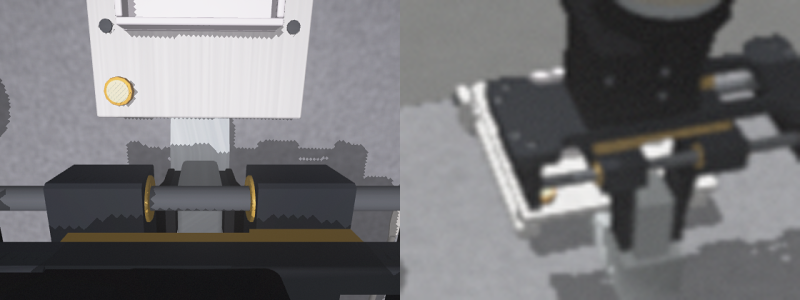

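The view shows the lip at row ~163 with the wedge centred under it, and the grip hasn't slipped (its top is still at row 225). The rise should be about 4 mm, so 2 mm more.

>>> {"name": "move_arm", "arguments": {
  "targets": [0.001,-0.001,0,0,0.002,-0.002,0,0,0.002,-0.002,0,0,0.002,-0.002,0,0,0.002,-0.002,0,0]
}}

```text
time: 11.5
ee_pos: [359.7, -448.5, 38.9]
tcp_rot: [[0.707, -0.707, -0.004], [-0.707, -0.707, 0.004], [-0.005, -0.0, -1.0]]
wrist_force: [-11.0, 9.7, 9.3]
opening: 23.6
gripper_force: 50.0
```

```bash
python3 - <<'E'
from h import *
np.set_printoptions(precision=2,suppress=True)
s=telemetry.observe();print(s["time"],s["ee_pos"],s["wrist_force"],s["joint_velocities"])
u=np.array([1,-1])/2**.5
i=viewer.snapshot("wrist")
print("tip in",(s["ee_pos"][:2]+104*u-[388,-477.6])@u)
w3=cv2.imread("pics/w3.png")
def edges(im,row):
    g=im[row].mean(1); 
    return [135-25+np.argmax(np.diff(g[110:165])), 400+np.argmin(np.diff(g[400:450]))]
print([edges(w3,r) for r in(105,110,114)])
for r in (140,150,155,160): print(r,edges(i,r))
for r in viewer.pinpoint("wrist","plate_lip")[:1]: print(round(r["score"],2),r["at"])
v=np.array([.707,.707,0])
for z in(28,30,33,36):
    L,R=np.array([388,-477.6,z])+67*v,np.array([388,-477.6,z])-67*v
    print(z,proj("wrist",[L,R]).ravel())
c=viewer.camera_model("wrist")
for l in viewer.outline_of("wrist","plate")[:1]: print(l["extent"])
cv2.imwrite("pics/w5.png",i[60:240,90:470])
E
```

```text
11.5 [ 359.71 -448.48   38.9 ] [-11.05   9.73   9.34] [ 0. -0.  0.  0. -0.  0.  0.]
tip in 63.40905907260594
[[np.int64(134), np.int64(423)], [np.int64(134), np.int64(422)], [np.int64(134), np.int64(421)]]
140 [np.int64(133), np.int64(423)]
150 [np.int64(134), np.int64(422)]
155 [np.int64(134), np.int64(421)]
160 [np.int64(134), np.int64(421)]
0.57 [278.1, 167.5]
28 [137.67 169.53 418.84 169.45]
30 [136.06 170.16 420.42 170.08]
33 [133.58 171.13 422.86 171.06]
36 [131.02 172.14 425.39 172.06]
[120.8, 2.0, 318.4, 166.4]
```

View pics/w5.png

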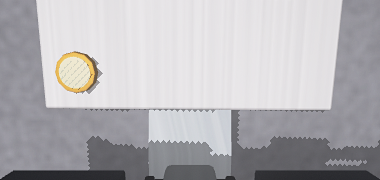

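```bash
python3 - <<'E'
from h import *
cv=lambda im,r0,r1:[(lambda g:(np.interp(0,[0],[0]),110+np.argmin(abs(g[110:165]-(g[100:125].mean()+g[150:165].mean())/2)),400+np.argmin(abs(g[400:450]-(g[400:412].mean()+g[432:450].mean())/2))))(im[r].mean(1)) for r in range(r0,r1,2)]
w3=cv2.imread("pics/w3.png");w5=cv2.imread("pics/w5.png")
i=np.zeros((420,560,3),np.uint8);i[60:240,90:470]=w5
for n,im,a,b in(("w3",w3,100,118),("w5",i,146,166)):
    e=cv(im,a,b);print(n,[(x[1],x[2]) for x in e], np.argmin(np.diff(im[100:200,200].astype(float).mean(1)))+100)
v=np.array([.7071,.7071,0]);u=np.array([.7071,-.7071,0])
for s,zs in((23.1,(26,28,30)),(0,(30,31,32,33,34,35,36))):
    for z in zs:
        c=np.array([388,-477.6,z])+s*u
        p=proj("wrist",[c+67*v,c-67*v]);print(s,z,p[0].round(1),round(p[1,0]-p[0,0],1))
E
```

```text
w3 [(np.int64(134), np.int64(424)), (np.int64(134), np.int64(423)), (np.int64(134), np.int64(423)), (np.int64(134), np.int64(423)), (np.int64(135), np.int64(423)), (np.int64(135), np.int64(422)), (np.int64(135), np.int64(422)), (np.int64(135), np.int64(422)), (np.int64(136), np.int64(422))] 117
w5 [(np.int64(157), np.int64(423)), (np.int64(157), np.int64(422)), (np.int64(157), np.int64(422)), (np.int64(134), np.int64(422)), (np.int64(135), np.int64(422)), (np.int64(135), np.int64(422)), (np.int64(135), np.int64(421)), (np.int64(135), np.int64(421)), (np.int64(135), np.int64(421)), (np.int64(135), np.int64(421))] 168
23.1 26 [134.5 119.6] 287.5
23.1 28 [132.8 119.7] 290.8
23.1 30 [131.1 119.8] 294.2
0 30 [136.  170.2] 284.4
0 31 [135.2 170.5] 286.0
0 32 [134.4 170.8] 287.7
0 33 [133.6 171.1] 289.3
0 34 [132.7 171.5] 291.0
0 35 [131.9 171.8] 292.7
0 36 [131.  172.1] 294.4
```

```bash
python3 -c "
from cell import order
print(order.job_done())"
```

```text
the job is handed in; nothing more can be done
None
```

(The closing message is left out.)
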